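# Clamp a plaster mould shut with a captive screw-knob strap

### The arm

A 6-joint arm with a two-finger parallel gripper is mounted at the origin on the work surface. World frame = base frame: x ahead of the robot, y to its left, z up, the work surface at z = 0. Lengths are in m, angles in rad, forces in N, time in s.
With the tool pointing down it reaches from about 0.35 to 0.925 m from the base axis. Payload 6.4 kg.
Tool frame: the origin (TCP) lies midway between the tips of the shut fingers; the grasp point (between the pads) lies 19 mm behind it (bot.grip_point_offset is the distance from the TCP to the grasp point, in m); z points along the fingers, y is the line along which they close (so a half turn about z gives the same grasp; the last joint's range is limited). The gripper opens to 85 mm and grips with 20 to 120 N. Pads are 22 mm wide; open, the fingers measure 114 mm over their backs; the gripper's body (76 mm by 85 mm) begins 54 mm behind the grasp point. The pads swing forward as they close: fully open they stand 13 mm farther back than shut.
Start: joints at [0.94, 0.245, 1.558, -0, 1.339, -0.174], TCP at [0.287, 0.583, 0.231] pointing down, gripper open.
Joint ranges: [-3.13, 3.13], [-1.02, 2.26], [0.13, 2.54], [-0.95, 4.09], [0.21, 2.88], [-2.74, 2.74]. Speed limits (rad/s): [2.57, 2.57, 3.14, 3.14, 3.14, 3.14].

### API

Orientations are given as [roll, pitch, yaw] about the fixed x, y, z axes, in that order (R = Rz(yaw) Ry(pitch) Rx(roll)).
In Python, from bench import bot gives the robot as it stands. Calls block until the motion is done:
- bot.move_pose(position, orientation): joint-space move of the TCP to a pose.
- bot.move_linear(position, ori=None, max_speed=0.15, until_force=None): straight line of the TCP; ori=None keeps the orientation; max_speed is the mean speed in m/s. With until_force (N) it stops when the force on the tool has changed by that much, and returns True; else False.
- bot.movej(angles): joint-space move.
- bot.gripper_to(opening, grip_force=None): finger opening in m; grip_force is the grip in N (None keeps the last); returns when the fingers have stopped.
- bot.dwell(seconds).
- bot.ik(position, orientation): joint angles nearest the present ones, or None.
- bot.observe(): the state.
- bot.get_image(name): name is "side" or "top" or "wrist"; returns the picture (420x560x3 uint8, red, green, blue); there is no depth.
- bot.calibration(name): a dict with "fx", "fy", "cx", "cy" (pixels), "R" (3x3) and "t" (3): a world point X has camera coordinates R X + t. Camera axes: x right, y down, z forward; pixel columns grow to the right and rows downward; lengths in m; the calibration is good to about 2 mm. A picture is of the moment at which its call begins: read the wrist's pose just before it. calibration takes no time and is no camera call; for the wrist camera it gives the pose at the moment of the call.
A pose or a line that the arm cannot do raises bot.MotionError and nothing moves.
- bot.sign_off(): hands the job in; it is judged then, once.
The state is a dict: "t": time; "joints": joint angles; "joint_velocities": joint speeds; "joint_efforts": joint torques, N m; "ee_pos": TCP position; "orientation": TCP orientation; "wrist_force": force on the tool from outside, world axes, zero at the start; "ft_torque": the same for the moment, N m; "opening": finger opening in m; "grasp_force": force on a finger pad.
Only numpy, scipy, OpenCV 4.12 (cv2) and the standard library are available. Lean on these libraries where they do the work, as an engineer would, in place of code of your own. Each camera call takes 0.05 s, during which the arm holds its last target. There are 200 camera calls.

### The job

Clamp the plaster mould in its jig: lift the aluminium strap off the wooden rest by its blue handle and seat it flat on the jig, with the brass dowel through its hole and its knob end down between the socket's cheeks. Then take the red knob, bring its bar square across the strap, press it down into the socket and turn it clockwise until it stops, so that it stays down locked when you let go. Leave the other things on the table where they are.

Things in the scene. Friction and masses are not known exactly. Their poses are not given: they have to be found in the camera images.
- strap: Aluminium clamp strap 250 x 30 x 10 mm, 0.34 kg, lying on the rest. Origin: centre of its underside; x along it from hole end (-x) to knob end (+x), z up. Blue block handle on top at its middle and balance point: 50 mm (x) by 18 mm (y), z = 10 to 40 mm; pinch it across y. 11 mm through-hole at x = -100 mm; captive screw-knob at x = +100 mm
- strap_hole (a point): Centre of the strap's 11 mm hole, at the level of the strap's underside; axes as strap
- strap_handle (a point): Point to grip on the blue handle: on its centre line, 8 mm below its top (22 mm above the strap's upper face); axes as strap
- strap_knob_end (a point): Point on the underside of the strap on the knob's axis (x = +100 mm); axes as strap
- knob_grip (a point): Grip point on the knob's axis. Red bar 40 mm long (this point's y), 13 mm thick (x), 30 mm tall; the point is 8 mm below its top, 22 mm above a 34 mm black disc, and 56 mm above the strap's underside when up. Its shaft goes through the strap to a cross-pin 28 mm long, 5 mm thick, parallel to the bar, which (knob up) reaches 3.5 mm below the strap
- screw (a joint): How far the knob is pressed into the strap, m: 0 = up (held by a spring of about 4 N), 0.019 = bottom. About 7.5 N at 0.014. On a seated strap the cross-pin meets the socket's lips at about 0.005 unless it is in line with the slot; in line, press at least 0.013 before turning. Locked under the lips it stays at about 0.014 by itself
- screw_turn (a joint): Turn of the knob in the strap, rad, growing clockwise seen from above, -1.2 to 1.5; starts between -0.8 and -0.25. At 0 the bar and cross-pin lie square across the strap, in line with the socket's slot (passes within about 0.2); at 1.5, the stop, along the strap. Pressed in, the sloped lips catch the pin from about 0.5 on and draw the knob 2 to 3 mm further in
- jig: Fixed clamping jig: plywood base 290 x 110 x 18 mm, a white plaster mould (126 x 90 mm, top 58 mm above the table) between two grey posts. Origin: centre of the underside; x from the dowel post (-x) to the socket post (+x), z up. The strap seats level on the posts' tops, 60 mm above the table, along the jig's x, hole end on the dowel
- dowel (a point): Foot of the upright brass dowel, 8 mm thick, 24 mm high with tapered tip, on the post at jig x = -100 mm; this point is on the axis at the seat level (60 mm above the table); axes as jig
- socket (a point): Centre of the hollow socket post (46 mm square) at jig x = +100 mm, at seat level (60 mm above the table); axes as jig. Inside, two steel lips leave a slot 13 mm wide running across (jig y). Two side cheeks 34 mm apart stand 8 mm above the seat, their flared edges to 16 mm; the strap end goes between them
- rest: Fixed wooden rest, base 190 x 70 x 8 mm with two bearers whose tops are 30 mm above the table, on which the strap lies at the start. Origin: centre of the underside
- cast_a: Bystander: loose plaster mould block 100 x 75 x 35 mm. Origin: its underside
- cast_b: Bystander: loose round plaster mould, 94 mm across, 32 mm high. Origin: its underside
- pot: Bystander: small open blue plastic pot, 90 mm across, 75 mm high. Origin: its underside
- jar: Bystander: closed grey jar with white cap, 56 mm across, 70 mm high. Origin: its underside
- brush: Bystander: brush lying flat. Origin: its underside
- spatula: Bystander: spatula lying flat. Origin: its underside
- mallet: Bystander: hammer lying flat. Origin: its underside

How it is judged:
By the outcome, as a careful person would: the job done as asked, in the order asked, and still so for the second after the job is handed in, with the robot touching nothing.
It also fails if it takes over 61 s, if anything falls off the work surface, if the arm or the gripper's body presses on something with over 40 N, if the wrist force passes 120 N, or if a joint passes its speed limit or range.

## Working session

There is one attempt and no reset: what is moved stays moved. The work goes in short steps, each a Python script; the robot and the scene stay as the last script left them, time stands still between calls to the robot, and variables do not carry over. Pictures are saved under pics/ and viewed, at most 10 in all, crops included, and the job is handed in when it is done.

```bash
mkdir -p pics; cat > h.py <<'E'
import numpy as np, cv2
from bench import bot
def snap(name,fn):
    c=bot.calibration(name); im=bot.get_image(name)
    cv2.imwrite('pics/'+fn+'.png',im[:,:,::-1]); np.savez('pics/'+fn+'.npz',im=im,**{k:np.array(v) for k,v in c.items()})
    return im,c
def load(fn):
    d=np.load('pics/'+fn+'.npz'); return d['im'],{k:d[k] for k in d.files if k!='im'}
def ray(c,u,v):
    R=np.array(c['R']);t=np.array(c['t'])
    d=R.T@np.array([(u-c['cx'])/c['fx'],(v-c['cy'])/c['fy'],1.]); return -R.T@t,d
def onz(c,u,v,z):
    o,d=ray(c,u,v); return o+d*(z-o[2])/d[2]
def tri(obs):
    A=np.zeros((3,3));b=np.zeros(3)
    for c,u,v in obs:
        o,d=ray(c,u,v); d=d/np.linalg.norm(d); P=np.eye(3)-np.outer(d,d); A+=P;b+=P@o
    x=np.linalg.solve(A,b); return x
def proj(c,X):
    p=np.array(c['R'])@X+np.array(c['t']); return c['fx']*p[0]/p[2]+c['cx'],c['fy']*p[1]/p[2]+c['cy']
E
python3 - <<'E'
from h import *
a,c1=snap('top','top0'); b,c2=snap('side','side0')
np.set_printoptions(precision=3,suppress=True)
for c in(c1,c2): print(-np.array(c['R']).T@np.array(c['t']),np.array(c['R']),c['fx'])
print(bot.observe())
E
```

```text
[ 0.481 -0.023  1.211] [[-0.02  -1.    -0.023]
 [-0.996  0.022 -0.084]
 [ 0.085  0.021 -0.996]] 388.7551682286943
[-0.105 -0.718  1.219] [[ 0.711 -0.703 -0.005]
 [-0.527 -0.528 -0.666]
 [ 0.466  0.476 -0.746]] 482.6569276770674
{'t': 0.1, 'joints': array([ 0.94 ,  0.246,  1.559, -0.   ,  1.339, -0.174]), 'joint_velocities': array([ 0.002,  0.   , -0.003,  0.002, -0.001,  0.   ]), 'joint_efforts': array([  0.001, -43.068, -32.713,  -0.   ,   0.003,   0.   ]), 'ee_pos': array([0.286, 0.583, 0.23 ]), 'orientation': array([-3.14 , -0.   ,  2.685]), 'wrist_force': array([0.991, 0.029, 0.512]), 'ft_torque': array([ 0.024, -0.003,  0.036]), 'grasp_force': 0.0, 'opening': 0.08514703636746211}
```

View pics/top0.png

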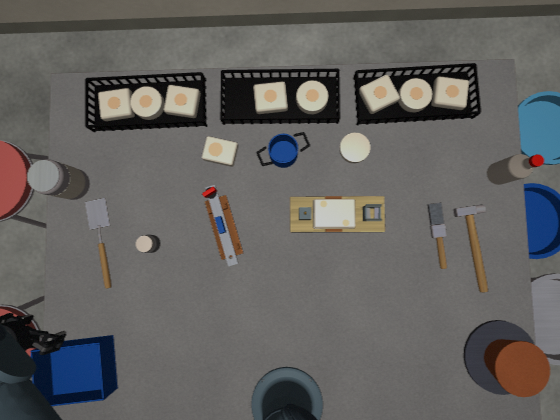

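View pics/side0.png

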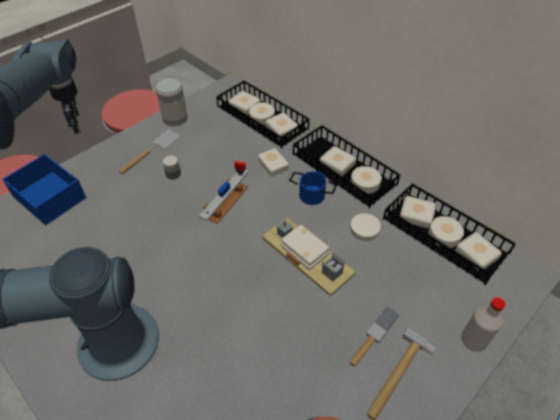

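The top view shows the strap with its knob end at about (209,192), handle at (220,226) and hole end at (233,264). The jig's dowel post is at (305,213) and its socket at (372,213). The side view agrees. Next I'll take rough positions and check the wrist camera geometry.

```bash
python3 - <<'E'
from h import *
np.set_printoptions(precision=3,suppress=True)
im,c=load('top0')
for n,u,v,z in(('knob',209,192,.08),('hand',220,226,.07),('hole',233,264,.04),('dow',305,213,.06),('sock',372,213,.06)): print(n,onz(c,u,v,z))
k=onz(c,209,192,.08);h=onz(c,233,264,.04);hp=onz(c,220,226,.07)
ys=np.arctan2(*(k-h)[1::-1]);print('yaw',ys)
o=bot.observe();w=bot.calibration('wrist')
T=cv2.Rodrigues(np.array([0,0,o['orientation'][2]]))[0]@np.diag([1,-1,-1.])
R=np.array(w['R']);print('cam in tool',T.T@(-R.T@w['t']-o['ee_pos']),'axes\n',T.T@R.T,w['fx'])
j=(onz(c,305,213,.06)+onz(c,372,213,.06))/2
for p,y in((hp,ys),(hp,ys+np.pi),(j,-np.pi/2),(j,np.pi/2)):
  for z in(.06,.3): print(y,z,bot.ik([p[0],p[1],z],[np.pi,0,y]))
E
```

```text
knob [0.634 0.212 0.08 ]
hand [0.533 0.182 0.07 ]
hole [0.42  0.149 0.04 ]
dow [ 0.567 -0.069  0.06 ]
sock [ 0.563 -0.267  0.06 ]
yaw 0.28620279356637335
cam in tool [ 0.068  0.    -0.143] axes
 [[ 0.    -0.962 -0.272]
 [ 1.     0.    -0.001]
 [ 0.001 -0.272  0.962]] 343.16440820335424
0.28620279356637335 0.06 [ 0.128  0.266  1.878 -0.     0.997  1.412]
0.28620279356637335 0.3 [ 0.128 -0.008  1.708 -0.     1.441  1.412]
3.4277954471561665 0.06 [ 0.128  0.266  1.878  0.     0.997 -1.729]
3.4277954471561665 0.3 [ 0.128 -0.008  1.708  0.     1.441 -1.729]
-1.5707963267948966 0.06 [-0.482  0.318  1.812 -0.     1.011  2.66 ]
-1.5707963267948966 0.3 [-0.482  0.054  1.645 -0.     1.442  2.66 ]
1.5707963267948966 0.06 [-0.482  0.318  1.812  0.     1.011 -0.482]
1.5707963267948966 0.3 [-0.482  0.054  1.645  0.     1.442 -0.482]
```

```bash
python3 - <<'E'
from h import *
from math import pi,cos,sin
def view(p,yaw,s,fn):
    q=np.array(p[:2])+.032*np.array([cos(yaw),sin(yaw)])+s*np.array([-sin(yaw),cos(yaw)])
    bot.move_pose([q[0],q[1],.25],[pi,0,yaw]); bot.dwell(.2); return snap('wrist',fn)[0]
a=view([.53,.181],.286+pi,.05,'s1'); b=view([.53,.181],.286+pi,-.05,'s2')
c=view([.565,-.168],pi/2,.05,'j1'); d=view([.565,-.168],pi/2,-.05,'j2')
cv2.imwrite('pics/m1.png',np.hstack([a[:,140:500],c[:,60:420]])[:,:,::-1])
print(bot.observe()['t'])
E
```

```text
5.2667
```

View pics/m1.png

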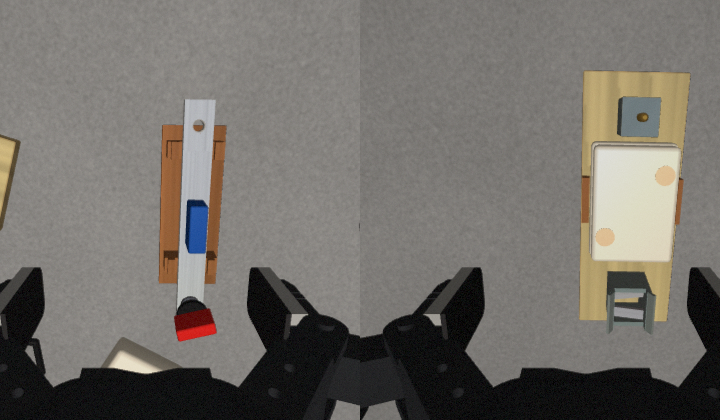

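Left half of the picture (strap): hole at (198,125), blue handle around (197,226), red bar around (195,325). Right half (jig): dowel at (642,117) and socket between its cheeks near (630,305). Next come masks in all four views, plus one enlarged mosaic.

```bash
python3 - <<'E'
from h import *
np.set_printoptions(precision=1,suppress=True)
G=lambda fn,u,v: cv2.resize(load(fn)[0][v-33:v+33,u-33:u+33],(200,200),interpolation=cv2.INTER_NEAREST)
rows=[]
for s,j,du in(('s1','j1',0),('s2','j2',-100)):
    rows.append(np.hstack([G(s,337+du,226),G(s,335+du,315),G(j,342+du,117),G(j,330+du,302)]))
    im=load(s)[0]; hsv=cv2.cvtColor(im,cv2.COLOR_RGB2HSV)
    for n,m in(('red',((hsv[:,:,0]<8)|(hsv[:,:,0]>172))&(hsv[:,:,1]>180)&(hsv[:,:,2]>60)),('blue',(abs(hsv[:,:,0].astype(int)-110)<12)&(hsv[:,:,1]>150)),('strap',(hsv[:,:,1]<60)&(hsv[:,:,2]>150))):
        n_,l,st,ce=cv2.connectedComponentsWithStats(m.astype(np.uint8))
        i=1+np.argmax(st[1:,4]); ys,xs=np.where(l==i); print(s,n,st[i],ce[i],'bright levels',np.percentile(im[ys,xs].max(1),[5,25,50,75,95]))
cv2.imwrite('pics/m2.png',np.vstack(rows)[:,:,::-1])
E
```

```text
s1 red [315 309  41  32 971] [334.2 324.5] bright levels [ 85.  88.  91. 210. 213.]
s1 blue [ 326  201   22   52 1016] [336.  226.3] bright levels [ 60. 123. 156. 158. 162.]
s1 strap [   0  115   64   99 4673] [ 29.3 162. ] bright levels [191. 229. 230. 231. 231.]
s2 red [219 309  41  32 948] [239.7 324.5] bright levels [ 85.  89.  92. 211. 214.]
s2 blue [   0  300   92   44 2017] [ 51.3 319.5] bright levels [58. 61. 63. 64. 67.]
s2 strap [ 224   99   34  209 4429] [241.8 189.9] bright levels [174. 183. 186. 189. 192.]
```

View pics/m2.png

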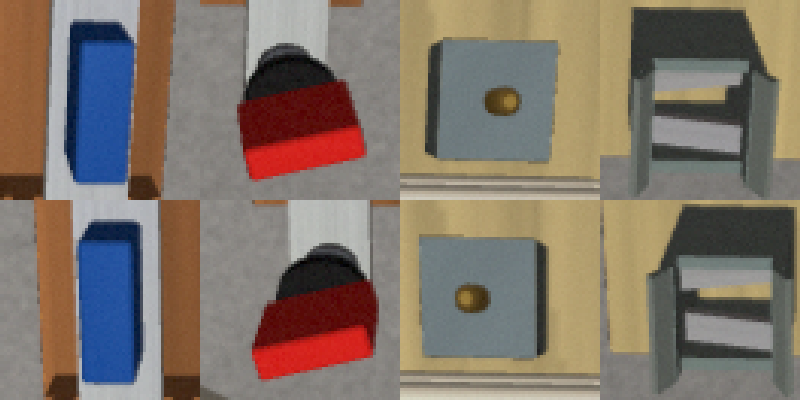

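In the mosaic, the top faces are bright blue (handle) and bright red (bar), with darker side faces. The dowel tip sits on the grey post, and the socket shows two cheeks with steel lips across. Now the metric measurements.

```bash
cat > meas.py <<'E'
from h import *
np.set_printoptions(precision=4,suppress=True)
def comp(m,near):
    n,l,st,ce=cv2.connectedComponentsWithStats(m.astype(np.uint8))
    i=1+np.argmin([np.hypot(*(ce[k]-near))+(1e4 if st[k,4]<12 else 0) for k in range(1,n)])
    return (l==i).astype(np.uint8),ce[i],st[i]
def rect(mask,c,z):
    cs=max(cv2.findContours(mask,cv2.RETR_EXTERNAL,cv2.CHAIN_APPROX_NONE)[0],key=len)[:,0]
    P=np.array([onz(c,u,v,z)[:2] for u,v in cs],np.float32)*1000
    b=cv2.boxPoints(cv2.minAreaRect(P))/1000; e=[b[1]-b[0],b[2]-b[1]]; e.sort(key=np.linalg.norm)
    return b.mean(0),np.linalg.norm(e[1]),np.linalg.norm(e[0]),np.arctan2(e[1][1],e[1][0])%np.pi
if __name__=='__main__':
    O={}
    add=lambda k,c,p:O.setdefault(k,[]).append((c,p[0],p[1]))
    for s,j,du in(('s1','j1',0),('s2','j2',-100)):
        im,c=load(s);h=cv2.cvtColor(im,cv2.COLOR_RGB2HSV).astype(int);H,S,V=h[...,0],h[...,1],h[...,2]
        m,p,st=comp(((H<8)|(H>172))&(S>150)&(V>150),(335+du,333));add('red',c,p);print('red',st,rect(m,c,.094))
        m,p,st=comp((abs(H-110)<12)&(S>150)&(V>125),(337+du,230));add('blue',c,p);print('blue',st,rect(m,c,.07))
        m,p,st=comp((S<40)&(V>140),(337+du,190));print('strap',st,rect(m,c,.04))
        sub=np.zeros_like(m);sub[112:140,337+du-14:337+du+14]=1
        hm,p,st=comp((m==0)&(sub==1),(338+du,125));add('hole',c,p);print('hole',st)
        im,c=load(j);h=cv2.cvtColor(im,cv2.COLOR_RGB2HSV).astype(int);H,S,V=h[...,0],h[...,1],h[...,2]
        sub=np.zeros(H.shape);sub[105:130,342+du-12:342+du+12]=1
        m,p,st=comp((S>120)&(V>120)&(sub==1),(343+du,117));add('dowtip',c,p);print('dowtip',st)
        sub[:]=0;sub[80:150,342+du-35:342+du+35]=1
        m,p,st=comp((H>75)&(H<120)&(S>25)&(V>95)&(sub==1),(340+du,117));m=cv2.morphologyEx(m,cv2.MORPH_CLOSE,np.ones((15,15)));mm=cv2.moments(m);add('post',c,(mm['m10']/mm['m00'],mm['m01']/mm['m00']));print('post',rect(m,c,.06))
        ce,_,_=0,0,0
        m,p,st=comp((H>15)&(H<30)&(S>70)&(V>110),(335+du,200))
        allm=((H>15)&(H<30)&(S>70)&(V>110)).astype(np.uint8);n,l,stt,_=cv2.connectedComponentsWithStats(allm)
        i=1+np.argmax(stt[1:,4]);print('base',stt[i],rect(cv2.morphologyEx((l==i).astype(np.uint8),cv2.MORPH_CLOSE,np.ones((5,5))),c,.018))
        tm=((H>70)&(H<115)&(S>20)&(V>85)); sub[:]=0;sub[270:340,330+du-40:330+du+40]=1
        n,l,stt,cc=cv2.connectedComponentsWithStats((tm&(sub==1)).astype(np.uint8));print('teal',[(list(stt[k]),cc[k]) for k in range(1,n) if stt[k,4]>40])
    for k in O:
        X=tri(O[k]);print(k,X,[np.round(np.array(proj(c,X))-(u,v),1) for c,u,v in O[k]])
E
python3 meas.py
```

```text
red [317 324  40  17 401] (array([0.6339, 0.2129], dtype=float32), np.float32(0.038941283), np.float32(0.011975954), np.float32(2.1098604))
blue [329 207  19  46 760] (array([0.5378, 0.1856], dtype=float32), np.float32(0.047156807), np.float32(0.016547155), np.float32(0.2808109))
strap [ 317   96   40  212 4451] (array([0.5264, 0.183 ], dtype=float32), np.float32(0.23205853), np.float32(0.031510305), np.float32(0.28077906))
hole [333 120  12  12 100]
dowtip [343 115   4   5  16]
post (array([ 0.567 , -0.0672], dtype=float32), np.float32(0.034154475), np.float32(0.03330319), np.float32(0.0018830168))
base [ 282   70  108  112 6126] (array([ 0.5667, -0.0795], dtype=float32), np.float32(0.11419358), np.float32(0.10939963), np.float32(1.5531031))
teal [([np.int32(314), np.int32(288), np.int32(32), np.int32(5), np.int32(109)], array([329.578 , 289.8624])), ([np.int32(313), np.int32(322), np.int32(31), np.int32(4), np.int32(99)], array([328.4747, 323.2929]))]
red [219 323  40  18 402] (array([0.6338, 0.213 ], dtype=float32), np.float32(0.038736787), np.float32(0.011984594), np.float32(2.10
[... 474 characters left out ...]
[ 186   70  107  251 9788] (array([ 0.5655, -0.1669], dtype=float32), np.float32(0.28892002), np.float32(0.10942926), np.float32(1.5527351))
teal [([np.int32(222), np.int32(287), np.int32(32), np.int32(5), np.int32(104)], array([237.8365, 289.0962])), ([np.int32(224), np.int32(321), np.int32(30), np.int32(4), np.int32(108)], array([238.8426, 322.4722]))]
red [0.634  0.2131 0.0936] [array([-0., -0.]), array([-0.,  0.])]
blue [0.5375 0.1855 0.0695] [array([0. , 0.1]), array([ 0. , -0.1])]
hole [0.4422 0.1585 0.0405] [array([ 0., -0.]), array([0., 0.])]
dowtip [ 0.5673 -0.0672  0.0825] [array([ 0. , -0.2]), array([0. , 0.2])]
post [ 0.567  -0.0669  0.0594] [array([-0.,  0.]), array([-0., -0.])]
```

```bash
python3 - <<'E'
from h import *
from math import pi
c1,c2=load('j1')[1],load('j2')[1]
for a,b in(((329.58,289.86),(237.84,289.1)),((328.47,323.29),(238.84,322.47))): print('seat strip',tri([(c1,*a),(c2,*b)]))
y=.279+pi; p=[.5377,.1855]
bot.move_pose([*p,.13],[pi,0,y]); bot.gripper_to(.05)
print(bot.move_linear([*p,.045],max_speed=.1,until_force=8))
bot.gripper_to(.0,60); o=bot.observe(); print(o['opening'],o['grasp_force'],o['ee_pos'],o['t'])
bot.move_linear([*p,.09],max_speed=.1)
bot.dwell(.2);o=bot.observe();print(o['ee_pos'],o['orientation'],o['wrist_force'],o['ft_torque'])
snap('wrist','hold1'); 
bot.move_linear([*p,.2],max_speed=.2)
E
```

```text
seat strip [ 0.56374773 -0.24690413  0.05955524]
seat strip [ 0.56367948 -0.28642108  0.06193919]
False
0.017476657328786796 59.91478443145752 [0.53828259 0.18562525 0.04585063] 8.425
[0.5369804  0.18536913 0.08898144] [ 3.14134745e+00 -1.93629331e-03 -2.86259551e+00] [ 0.29331287  0.09122096 -2.36210836] [ 0.04427411 -0.00633374  0.01456141]
```

View pics/hold1.png

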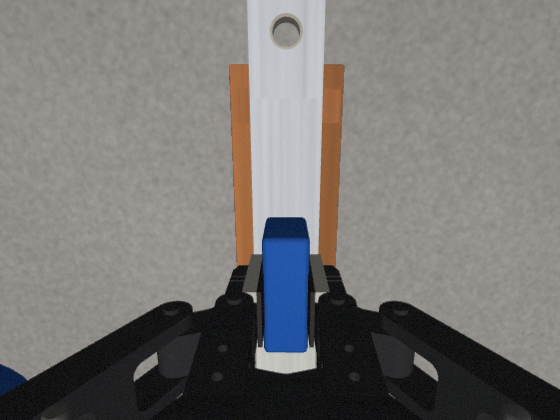

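The hold picture shows the strap level in the grip, with the hole at about (286,30) and the handle between the pads. I'll measure the hole in the tool frame, then carry the strap to a hover above the jig.

```bash
cat > hole.py <<'E'
from meas import *
def hole(fn,ee,yaw,ztop):
    im,c=load(fn); g=cv2.cvtColor(im,cv2.COLOR_RGB2GRAY); sub=np.zeros(g.shape);sub[0:70,250:325]=1
    m,p,st=comp((g<195)&(sub==1),(286,30)); cs=max(cv2.findContours(m,cv2.RETR_EXTERNAL,cv2.CHAIN_APPROX_NONE)[0],key=len)
    e=cv2.fitEllipse(cs); X=onz(c,*e[0],ztop); d=X[:2]-ee[:2]; ax=np.array([np.cos(yaw),np.sin(yaw)])
    print(fn,'hole',X,'ellipse',e,'size mm',st[2:4],'tool x,y-left',d@ax,ax[0]*d[1]-ax[1]*d[0]); return X
E
python3 - <<'E'
from hole import *
from math import pi
hole('hold1',[.53698,.18537],-2.8626,.083)
yt=1.5529; p=[.5655,-.1669]
bot.move_pose([*p,.20],[pi,0,yt]); bot.move_linear([*p,.13],max_speed=.15); bot.dwell(.3)
o=bot.observe();print(o['ee_pos'],o['orientation'],o['t']);snap('wrist','hover1')
hole('hover1',o['ee_pos'],o['orientation'][2],o['ee_pos'][2]-.006)
E
```

```text
hold1 hole [0.4406 0.1576 0.083 ] ellipse ((285.8865966796875, 31.390636444091797), (65.43303680419922, 71.2706298828125), 24.551877975463867) size mm [63 70] tool x,y-left 0.10033007637557496 0.00015757480660070003
[ 0.566  -0.1672  0.131 ] [3.14   0.0008 1.5529] 12.2167
hover1 hole [ 0.5689 -0.0679  0.125 ] ellipse ((287.0, 34.5), (81.29955291748047, 87.95758056640625), 90.0) size mm [75 70] tool x,y-left 0.09930764027203273 -0.0011296650623990254
```

```bash
sed -i 's/(g<195)&(sub==1)/(g<g[10:55,300:312].mean()-18)\&(sub==1)/; s/sub\[0:70,250:325\]=1/sub[5:62,262:310]=1/' hole.py; python3 - <<'E'
from hole import *
hole('hold1',[.53698,.18537],-2.8626,.083)
hole('hover1',[.566,-.1672],1.5529,.125)
a=load('hold1')[0][0:80,240:335];b=load('hover1')[0][0:80,240:335]
cv2.imwrite('pics/m3.png',cv2.resize(np.hstack([a,b]),None,fx=4,fy=4,interpolation=cv2.INTER_NEAREST)[:,:,::-1])
E
```

```text
hold1 hole [0.4402 0.1575 0.083 ] ellipse ((285.902099609375, 30.323692321777344), (31.842344284057617, 34.27617263793945), 173.815185546875) size mm [33 36] tool x,y-left 0.10070898295197898 0.00015172184980711753
hover1 hole [ 0.5684 -0.0664  0.125 ] ellipse ((285.62799072265625, 30.482746124267578), (31.735626220703125, 34.40626907348633), 5.046276569366455) size mm [33 36] tool x,y-left 0.10077930199068798 -0.0006270995376623679
```

View pics/m3.png

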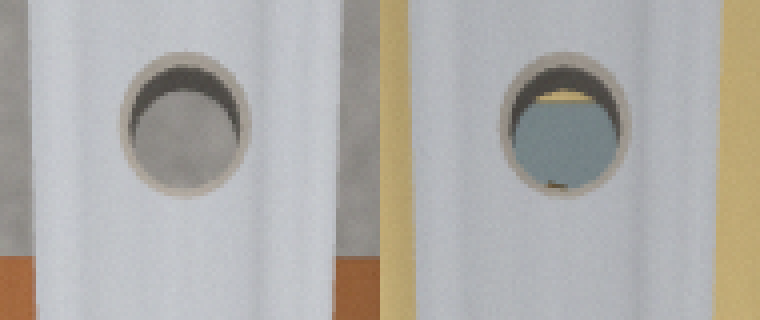

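```bash
python3 - <<'E'
from hole import *
im,c=load('hover1'); print('dowel tip pred',proj(c,np.array([.5672,-.067,.084])),'foot',proj(c,np.array([.5672,-.067,.06])))
bot.move_linear([.5650,-.1672,.104],max_speed=.08); bot.dwell(.4)
o=bot.observe();print(o['ee_pos'],o['orientation'],o['wrist_force'],o['t']);snap('wrist','hover2')
hole('hover2',o['ee_pos'],o['orientation'][2],o['ee_pos'][2]-.006)
b,c=load('hover2'); print('dowel tip pred',proj(c,np.array([.5672,-.067,.084])))
cv2.imwrite('pics/m4.png',cv2.resize(b[0:80,240:335],None,fx=6,fy=6,interpolation=cv2.INTER_NEAREST)[:,:,::-1])
E
```

```text
dowel tip pred (np.float64(282.93737811397676), np.float64(51.066209482049715)) foot (np.float64(283.1043459263719), np.float64(58.64993310261079))
[ 0.5652 -0.1673  0.1043] [3.1411 0.0003 1.5529] [-0.0442 -0.084  -2.5277] 13.1417
hover2 hole [ 0.5676 -0.0666  0.0983] ellipse ((285.6745300292969, 30.579883575439453), (31.709060668945312, 34.52599334716797), 2.2413392066955566) size mm [33 36] tool x,y-left 0.10074942677852157 -0.0006034809090139429
dowel tip pred (np.float64(284.74650358092), np.float64(39.59356397684971))
```

View pics/m4.png

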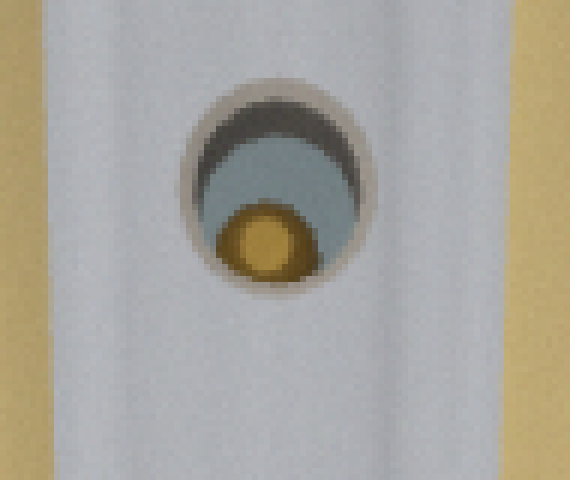

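The dowel tip's bright centre is at image (284.3,40.5) and the hole centre at (285.7,30.6). That makes the hole 0.6 mm off in x and 0.8 mm off in y, so I'll correct that and lower under force watch.

```bash
python3 - <<'E'
from hole import *
p=[.5644,-.1680]
bot.move_linear([*p,.104],max_speed=.05); bot.dwell(.2)
hit=bot.move_linear([*p,.084],max_speed=.04,until_force=6); o=bot.observe(); print(hit,o['ee_pos'],o['wrist_force'],o['ft_torque'])
if not hit:
    hit=bot.move_linear([*p,.073],max_speed=.03,until_force=8); bot.dwell(.2); o=bot.observe(); print(hit,o['ee_pos'],o['wrist_force'],o['ft_torque'],o['t'])
E
```

```text
False [ 0.5644 -0.168   0.0839] [-0.4392  0.0634 -3.3843] [ 0.0356 -0.0067  0.0484]
True [ 0.5651 -0.1683  0.0758] [0.4696 0.5689 6.0136] [-0.0009  0.0048  0.0297] 14.8417
```

```bash
python3 - <<'E'
from hole import *
from math import pi
bot.gripper_to(.045); p=[.5644,-.1680]
bot.move_linear([*p,.14],max_speed=.15)
q=[.5655,-.150]
bot.move_pose([*q,.26],[pi,0,1.5529]); bot.dwell(.2); im,c=snap('wrist','v1')
h=cv2.cvtColor(im,cv2.COLOR_RGB2HSV).astype(int);H,S,V=h[...,0],h[...,1],h[...,2]
m,r,st=comp(((H<8)|(H>172))&(S>150)&(V>150),(285,330));print('red',st,onz(c,*r,.124),rect(m,c,.124))
m,r,st=comp((abs(H-110)<12)&(S>150)&(V>125),(285,230));print('blue',st,onz(c,*r,.10),rect(m,c,.10))
print(bot.observe()['t'])
cv2.imwrite('pics/m5.png',im[60:380,180:400][:,:,::-1].repeat(2,0).repeat(2,1)[:600])
E
```

```text
red [266 317  43  19 477] [ 0.5639 -0.2672  0.124 ] (array([ 0.5639, -0.2672], dtype=float32), np.float32(0.038916565), np.float32(0.011865947), np.float32(0.24061689))
blue [278 189  19  52 958] [ 0.5657 -0.1667  0.1   ] (array([ 0.5657, -0.1678], dtype=float32), np.float32(0.04832035), np.float32(0.01664435), np.float32(1.5539024))
16.6167
```

View pics/m5.png

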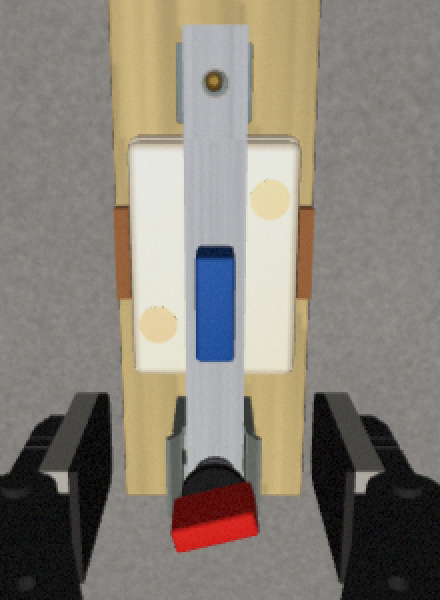

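The strap is seated: the dowel shows through the hole at (214,82), and the end sits between the cheeks near (213,440). The red bar is 0.26 rad short of square. Next: grip it, square it and press.

```bash
python3 - <<'E'
from h import *
from math import pi
np.set_printoptions(precision=3,suppress=True)
k=[.5638,-.2671]; y0=.2406+pi; ys=-.0179+pi
def st(n):
    o=bot.observe();print(n,o['ee_pos'],o['orientation'][2],o['wrist_force'],o['ft_torque'],o['opening'],o['grasp_force'],o['t'])
bot.move_pose([*k,.19],[pi,0,y0]); bot.gripper_to(.04)
print(bot.move_linear([*k,.099],max_speed=.1,until_force=8))
bot.gripper_to(0,50); st('grip')
bot.move_pose([*k,.099],[pi,0,ys]); bot.dwell(.2); st('square')
hit=bot.move_linear([*k,.083],max_speed=.03,until_force=25); bot.dwell(.2); st(('press',hit))
E
```

```text
False
grip [ 0.564 -0.267  0.1  ] -2.9009645252234693 [-1.283  0.628  3.386] [ 0.095  0.137 -0.017] 0.012038893429617165 50.98206102848053 19.9917
square [ 0.564 -0.268  0.1  ] 3.1249940078015754 [ 0.263 -1.9    3.825] [-0.344 -0.079  0.047] 0.011798674850154775 51.191078424453735 20.55
('press', False) [ 0.564 -0.268  0.084] 3.124073072366519 [-0.993 -2.077  8.301] [-0.314  0.099  0.056] 0.012125342732162855 51.715911626815796 21.4333
```

```bash
python3 - <<'E'
from h import *
from math import pi
np.set_printoptions(precision=3,suppress=True)
k=[.5638,-.2671]; ys=-.0179+pi
for a in(.3,.6,.9,1.2,1.4,1.5,1.53):
    bot.move_pose([*k,.083],[pi,0,ys-a]); bot.dwell(.1)
    o=bot.observe();print(a,o['ee_pos'],o['orientation'][2]-ys,o['wrist_force'],o['ft_torque'],o['opening'],o['t'])
    if abs(o['ft_torque'][2])>2: break
E
```

```text
0.3 [ 0.564 -0.268  0.084] -0.2996755882050759 [-1.001 -3.571  7.099] [-0.405  0.1   -0.004] 0.011959014695753107 21.925
0.6 [ 0.564 -0.268  0.084] -0.5997119722329196 [-0.736 -4.161  7.269] [-0.591  0.191 -0.012] 0.012010595420733131 22.4167
0.9 [ 0.564 -0.268  0.084] -0.8996306661808724 [-1.454 -4.589  7.766] [-0.672  0.362 -0.035] 0.012302894027727804 22.9083
1.2 [ 0.564 -0.268  0.084] -1.1995909836465208 [-2.317 -4.918  7.637] [-0.761  0.487  0.009] 0.01228936065394909 23.4
1.4 [ 0.564 -0.268  0.084] -1.3995484651093317 [-2.209 -3.681  8.125] [-0.79   0.535  0.002] 0.011948420187826889 23.8083
1.5 [ 0.564 -0.268  0.084] -1.499559594116348 [-2.679 -4.654  7.589] [-0.69   0.505 -0.065] 0.01194250382826126 24.1583
1.53 [ 0.563 -0.268  0.084] -1.5268793121389546 [-2.853 -4.417  8.671] [-0.644  0.536  0.724] 0.012142282393857487 24.5083
```

```bash
python3 - <<'E'
from meas import *
from math import pi
k=[.5638,-.2671]; ys=-.0179+pi
bot.move_pose([*k,.083],[pi,0,ys-1.55]); bot.dwell(.1); print(bot.observe()['ft_torque'])
bot.gripper_to(.035); bot.dwell(.2); bot.move_linear([*k,.16],max_speed=.15)
for s,f in((.04,'e1'),(-.04,'e2')):
    bot.move_pose([.5655+s,-.150,.26],[pi,0,1.5529]); bot.dwell(.2); snap('wrist',f)
O=[]
for f in('e1','e2'):
    im,c=load(f);h=cv2.cvtColor(im,cv2.COLOR_RGB2HSV).astype(int);H,S,V=h[...,0],h[...,1],h[...,2]
    m,r,st=comp(((H<8)|(H>172))&(S>150)&(V>150),(285,330));O.append((c,*r));print('red',st,rect(m,c,.109))
print(tri(O),bot.observe()['t'])
a,b=[load(f)[0][60:360,150:450] for f in('e1','e2')]
cv2.imwrite('pics/m6.png',np.hstack([a,b])[:,:,::-1])
E
```

```text
[-0.6065  0.5017  1.1287]
red [241 298  13  36 297] (array([ 0.5652, -0.2671], dtype=float32), np.float32(0.03844081), np.float32(0.011721783), np.float32(1.5258182))
red [319 297  12  35 264] (array([ 0.5613, -0.268 ], dtype=float32), np.float32(0.03871026), np.float32(0.009047867), np.float32(1.7245166))
[ 0.5636 -0.2795  0.0948] 27.675
```

View pics/m6.png

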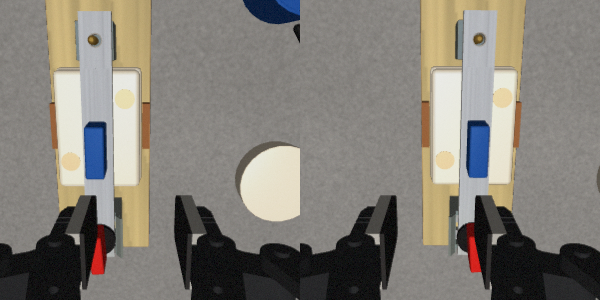

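The bar now lies along the strap, but the fingers partly hide it at (98,245) and (475,245). I'll take two clear views to measure its height.

```bash
python3 - <<'E'
from meas import *
from math import pi
bot.gripper_to(.085)
O=[];B=[]
for q,f in(((.5655,-.14,.26),'f1'),((.5655,-.22,.30),'f2')):
    bot.move_pose(q,[pi,0,1.5529]); bot.dwell(.2); im,c=snap('wrist',f)
    h=cv2.cvtColor(im,cv2.COLOR_RGB2HSV).astype(int);H,S,V=h[...,0],h[...,1],h[...,2]
    m,r,st=comp(((H<8)|(H>172))&(S>150)&(V>150),(285,300));O.append((c,*r));print('red',st,rect(m,c,.109))
    m,r,st=comp((abs(H-110)<12)&(S>150)&(V>125),(285,200));B.append((c,*r));print('blue',rect(m,c,.10))
print(tri(O),tri(B),bot.observe()['t'])
E
```

```text
red [279 307  15  35 424] (array([ 0.564 , -0.2678], dtype=float32), np.float32(0.038555022), np.float32(0.011918153), np.float32(1.6183898))
blue (array([ 0.5662, -0.1669], dtype=float32), np.float32(0.04752764), np.float32(0.015944388), np.float32(1.5468934))
red [278 217  14  36 422] (array([ 0.5641, -0.2674], dtype=float32), np.float32(0.03861208), np.float32(0.012063403), np.float32(1.6166103))
blue (array([ 0.5664, -0.1674], dtype=float32), np.float32(0.047573604), np.float32(0.016298408), np.float32(1.547701))
[ 0.564  -0.267   0.1095] [ 0.5661 -0.1669  0.099 ] 29.4583
```

The knob top is at 0.1095 m, about 14.5 mm pressed in, and the bar is at about 1.50 rad, which is the stop. The strap is level and seated, so I'm handing the job in.

```bash
python3 -c "
from bench import bot
print(bot.sign_off())"
```

```text
the job is handed in; nothing more can be done
None
```

The strap is seated on the jig with the dowel through its hole, and the red knob is pressed in about 14.5 mm, turned clockwise to its stop and holding locked on its own; the job was handed in at about 29.5 s, with no verdict returned.

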